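# Light logger out of its foam and face up

### The arm

A 7-joint arm with a two-finger parallel gripper is mounted at the origin on the work surface. World frame = base frame: x ahead of the robot, y to its left, z up, the work surface at z = 0. Lengths are in m, angles in rad, forces in N, time in s.
With the tool pointing down it reaches from about 0.425 to 0.95 m from the base axis. Payload 16.7 kg.
Tool frame: the origin (TCP) lies midway between the tips of the shut fingers; the grasp point (between the pads) lies ctrl.hold_point_z behind it (ctrl.hold_point_z is the distance from the TCP to the grasp point, in m); y points along the fingers, x is the direction in which the jaws open and shut, and the axes are right-handed (so a half turn about y gives the same grasp; the last joint's range is limited). The gripper opens to 94 mm and grips with 3 to 60 N. Pads are 16 mm wide; open, the fingers measure 119 mm over their backs; the gripper's body (75 mm by 177 mm) begins 78 mm behind the grasp point.
Start: joints at [1.012, 0.426, 0.074, 1.606, -0.034, 1.111, -0.067], TCP at [0.269, -0.619, 0.205] pointing down, gripper open.
Joint ranges: [-2.85, 2.85], [-0.5, 2.14], [-1.23, 1.37], [0.21, 2.46], [-1.02, 4.16], [0.16, 2.05], [-2.73, 2.73]. Speed limits (rad/s): [1.89, 1.89, 2.39, 2.39, 3.01, 3.01, 3.01].

### API

Orientations are given as [roll, pitch, yaw] about the fixed x, y, z axes, in that order (R = Rz(yaw) Ry(pitch) Rx(roll)).
In Python, from cell import monitor, viewer, hand_in, ctrl gives the robot as it stands.
- The arm moves only by the shell command python3 -m pendant 'ROWS' [FORCE]. ROWS is JSON, a list of rows, each a list of 7 numbers: the shift along the tool's x, y, z in units of 25 mm (1.0 is 25 mm), then the turn, a rotation vector about the tool's x, y, z in units of 6 degrees (1.0 is 6 degrees), then the opening, from -1 (shut) to 1 (fully open). A call has 1 to 8 rows; each row shifts and turns the commanded pose from where the row before left it, along the tool's axes as they then stand; what a row does not reach is not made up. A row lasts 1/12 s, in which the tool goes at most 41.7 mm and 7.16 degrees, less where a joint would pass 70% of its speed; a pose out of reach is approached as far as the arm can. A call is refused whole if a number of a shift passes 1 or a number of a turn 1, either way. A call with a gripper value outside its range is refused whole. The fingers move at their own pace and stop on an object; FORCE is the grip in N (left out, the last holds). Time passes only in rows, so rows that do not move let the fingers close. It gives the time, the measured TCP pose, the force and the opening at its end, in the units of the state.
- monitor.get_obs(): the state, without advancing time (a new reading comes with each control period).
- viewer.capture(name): name is "scene" or "side" or "wrist"; returns the picture (420x560x3 uint8, red, green, blue); there is no depth.
- viewer.calibration(name): a dict with "K" (3x3 intrinsics, pixels), "extrinsics" (4x4, takes a point from camera to world coordinates). Camera axes: x right, y up, looking along -z (the intrinsics and any distortion apply to the point x, -y, -z); pixel columns grow to the right and rows downward; lengths in m; the calibration is good to about 2 mm. A picture is of the moment at which its call begins: read the wrist's pose just before it. calibration takes no time and is no camera call; for the wrist camera it gives the pose at the moment of the call.
- hand_in(): hands the job in, once; it reports no verdict.
The state is a dict: "time_s": time; "joints": joint angles; "joint_velocities": joint speeds; "tau": joint torques, N m; "ee_pos": TCP position; "tool_rot": TCP orientation; "contact_force": force on the tool from outside, world axes, zero at the start; "ft_torque": the same for the moment, N m; "opening": finger opening in m.
Only numpy, scipy, OpenCV 4.12 (cv2) and the standard library are available. Lean on these libraries where they do the work, as an engineer would, in place of code of your own. Each camera call takes 0.05 s, during which the arm holds its last target.

### The job

Of the two loggers lying face down in the foam of the instrument case, take the one with the rectangular hatch on its back: tip it up by its studded end first, while its plain end is still in the cutout, and turn it over onto the round cork mat. Lay it down, without dropping or toppling it, so that it lies flat on the mat with its light window up, and leave the other logger where it is.

Things in the scene. Friction and masses are not known exactly. Their poses are not given: they have to be found in the camera images.
- light_studs (a point): Mid-point of the stud axis of the light logger, the one to move: a loose grey bar 115 x 44 x 40 mm, 0.4 kg, back up, with a dark rectangular hatch 50 x 30 mm on its back. A smooth domed stud stands 7 mm out of each side, 20 mm from one end, at mid-thickness; 58 mm over the domes. Axes: x from the studs to the plain end, y along the studs, z out of the back (up at the start).
- light_tail (a point): Centre of the light logger's rounded plain end, 75 mm from light_studs along x (both ends round, 20 mm radius); same axes. The light window is in its face (underside). Pinched lightly dome to dome (10 to 20 N) it swings on the studs: lifted straight up it tilts, plain end trailing in the cutout, then hangs 5 to 20 degrees off plumb, plain end towards the face side (heavy back).
- vent_center (a point): Centre (half-way up) of the other logger, alike in shape, size and studs, but with a dark round vent 30 mm across on its back in place of the hatch. It lies beside the light logger, 140 mm away, pointing the same way; either may be in either cutout. To be left alone. Axes as the light logger's.
- case: Fixed open case 164 x 288 mm, origin under its middle, x along the cutouts. Dark firm foam 44 mm high, rim 47 mm. Two cutouts, centred at y = +70 and -70 mm, x = 0: floor 14 mm above the bench, 1.5 mm clear of the logger's sides. About the studs (x = -65 to -10 mm) each widens to a finger well 116 mm across, bottom 4 mm above the bench.
- mat_top (a point): Centre of the top of a fixed round cork mat, 230 mm across, 4 mm thick, flat on the bench on the robot's left.
Things that resemble listed ones, but are neither listed nor needed, are in the scene too. What is shaped like the part that bears light_studs but blue or pink is not meant. Leave any green look-alike of the part that bears mat_top alone.

How it is judged:
On the way:
1. the light logger is tilted up by its studded end by more than about 30 degrees while its plain end is still in the cutout (angle between light_studs's own z axis and vertical above 0.55 rad and distance of light_tail from where it was at the start of the episode below 0.03 m), for 0.05 s.
At the end, for the whole second after the job is handed in: The light logger lies at rest on the cork mat, window up and flat within 10 degrees, its stud mid-point and its plain-end point each within 95 mm of the mat's centre; the other logger is within 15 mm of where it was (angle between light_studs's own z axis and vertical above 2.967 rad and horizontal distance between each of light_studs, light_tail and mat_top below 0.095 m and height (world z) of each of light_studs, light_tail below 0.032 m and linear speed of light below 0.02 m/s and distance of vent_center from where it was at the start of the episode below 0.015 m); the robot touches nothing.
It fails at once if the other logger is shifted by more than 15 mm (distance of vent_center from where it was at the start of the episode above 0.015 m).
It fails at once if the light logger is dropped or left to topple (faster than 0.5 m/s with no finger on it) (contact force between the fingers and light below 0.05 N and linear speed of light above 0.5 m/s).
It also fails if it takes over 43 s, if anything falls off the work surface, if the arm or the gripper's body presses on something with over 40 N, if the wrist force passes 120 N, or if a joint passes its speed limit or range.

## Working session

There is one attempt and no reset: what is moved stays moved. The work goes in short steps, Python scripts to look and compute and a shell command to move; the robot and the scene stay as the last step left them, time stands still between calls to the robot, and variables do not carry over. Pictures are saved under pics/ and viewed, and the job is handed in when it is done.

```bash
mkdir -p pics; ls; python3 - <<'E'
from cell import monitor, viewer, ctrl
import cv2,numpy as np
o=monitor.get_obs(); print(o); print(ctrl.hold_point_z)
for n in ["scene","side","wrist"]:
    c=viewer.calibration(n); print(n,np.round(c["K"],1).tolist(),np.round(c["extrinsics"],4).tolist(),[k for k in c])
    cv2.imwrite(f"pics/{n}0.png",viewer.capture(n)[:,:,::-1])
E
```

```text
pics
{'time_s': 0.0, 'joints': array([ 1.01154357,  0.42668983,  0.07388366,  1.60657646, -0.0341345 ,
        1.1108054 , -0.06708714]), 'joint_velocities': array([-1.60920753e-03,  1.30544450e-03, -9.07391654e-05, -8.88299744e-04,
       -4.51719593e-04, -2.85343667e-04,  3.40012792e-04]), 'tau': array([-1.36628525e-03, -9.35835028e+01,  3.66564609e+00, -4.54195547e+01,
       -4.88965062e-02,  2.02066242e-02,  8.33627882e-05]), 'ee_pos': array([ 0.26870436, -0.61875181,  0.2048182 ]), 'tool_rot': array([-1.57086568e+00,  1.21672671e-03, -1.16110666e+00]), 'contact_force': array([ 0.10004284, -0.06363623, -0.13473845]), 'ft_torque': array([ 0.04590066, -0.01925063,  0.01177646]), 'opening': 0.09384697203799276}
0.0188
scene [[526.8, 0.0, 271.1], [0.0, 526.8, 204.3], [0.0, 0.0, 1.0]] [[0.4274, -0.7505, 0.5041, 0.9985], [0.904, 0.348, -0.2483, -0.333], [0.0109, 0.5619, 0.8272, 0.927], [0.0, 0.0, 0.0, 1.0]] ['K', 'extrinsics']
side [[421.0, 0.0, 281.7], [0.0, 421.0, 211.9], [0.0, 0.0, 1.0]] [[0.8502, 0.3607, -0.3836, 0.1765], [-0.5265, 0.5841, -0.6178, -0.5546], [0.0013, 0.7272, 0.6864, 0.6025], [0.0, 0.0, 0.0, 1.0]] ['K', 'extrinsics']
wrist [[329.5, 0.0, 277.7], [0.0, 329.5, 209.4], [0.0, 0.0, 1.0]] [[0.3989, 0.8813, 0.2532, 0.3436], [-0.917, 0.3838, 0.1087, -0.5859], [-0.0014, -0.2756, 0.9613, 0.3846], [0.0, 0.0, 0.0, 1.0]] ['K', 'extrinsics']
```

View pics/scene0.png

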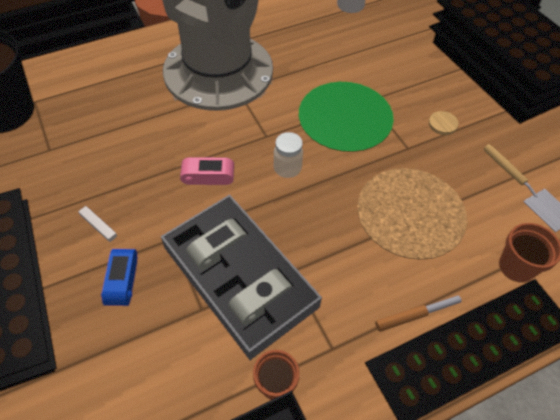

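View pics/side0.png

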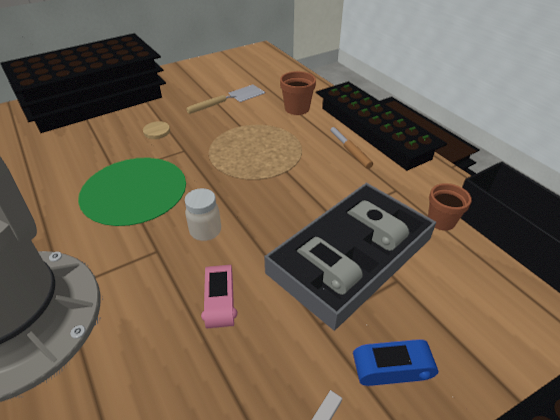

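View pics/wrist0.png

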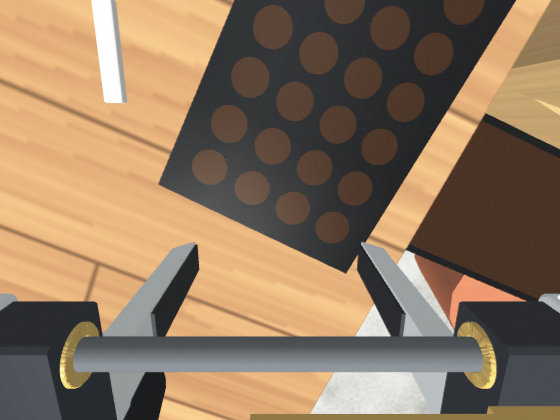

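```bash
python3 - <<'E'
import cv2,numpy as np
a=cv2.imread('pics/scene0.png')[190:360,155:330];b=cv2.imread('pics/side0.png')[180:325,260:440]
a=cv2.resize(a,None,fx=3.4,fy=3.4,interpolation=cv2.INTER_CUBIC);b=cv2.resize(b,None,fx=4,fy=4,interpolation=cv2.INTER_CUBIC)
cv2.imwrite('pics/ca.png',a);cv2.imwrite('pics/cb.png',b)
E
```

```text
(no output)
```

View pics/ca.png

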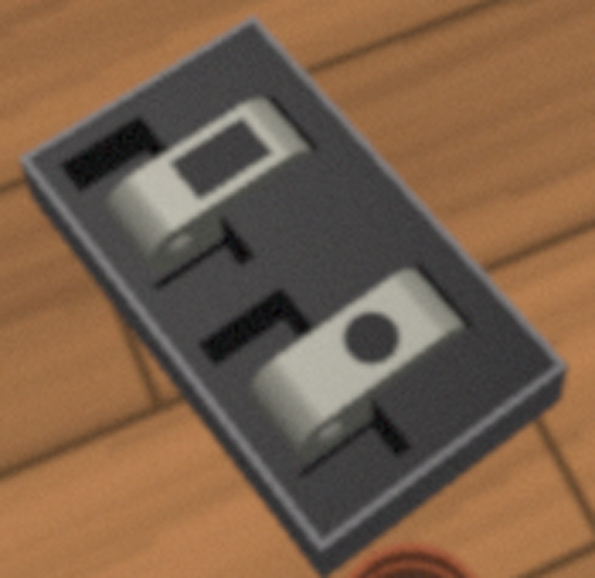

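View pics/cb.png

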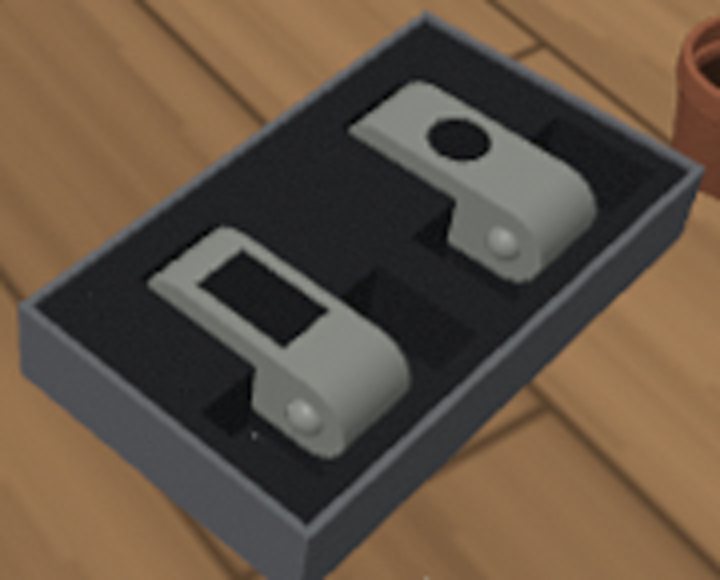

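```bash
cat > h.py <<'E'
import cv2,numpy as np
from cell import viewer
def ray(n,uv,z,c=None):
    c=c or viewer.calibration(n);K=np.array(c["K"]);E=np.array(c["extrinsics"])
    d=np.linalg.inv(K)@[uv[0],uv[1],1];d=E[:3,:3]@[d[0],-d[1],-d[2]];o=E[:3,3]
    return o+d*(z-o[2])/d[2]
def proj(n,p,c=None):
    c=c or viewer.calibration(n);E=np.array(c["extrinsics"]);q=E[:3,:3].T@(np.array(p)-E[:3,3]);q=np.array(c["K"])@[q[0],-q[1],-q[2]];return q[:2]/q[2]
E
python3 - <<'E'
from h import *
for n,pts in (("scene",np.array([[255,18],[22,160],[322,548],[563,372]])/3.4+[155,190]),("side",np.array([[20,303],[307,527],[703,170],[427,12]])/4+[260,180])):
    P=np.array([ray(n,p,.047) for p in pts]);print(n,P.round(4).tolist(),P.mean(0).round(4),[round(np.linalg.norm(P[i]-P[i-1]),4) for i in range(4)])
    for i in range(4):
        d=P[i]-P[i-1]; print(np.degrees(np.arctan2(d[1],d[0])).round(1),end=' ')
    print()
for n,pts in (("scene",np.array([[175,165],[240,115],[275,150],[200,198]])/3.4+[155,190]),("side",np.array([[198,285],[240,250],[328,308],[285,347]])/4+[260,180])):
    P=np.array([ray(n,p,.054) for p in pts]);print('hatch',n,P.mean(0).round(4),[round(np.linalg.norm(P[i]-P[i-1]),4) for i in range(4)])
for n in("scene","side"):
    im=cv2.cvtColor(cv2.imread(f'pics/{n}0.png'),cv2.COLOR_BGR2HSV)
    g=cv2.GaussianBlur(cv2.imread(f'pics/{n}0.png'),(5,5),0)
    c0={"scene":(411,212),"side":(255,150)}[n]
    print(im[c0[1]-5:c0[1]+5,c0[0]-5:c0[0]+5].reshape(-1,3).mean(0), im[c0[1]-5:c0[1]+5,c0[0]-85:c0[0]-75].reshape(-1,3).mean(0))
    s=cv2.GaussianBlur(im,(5,5),0)
E
python3 - <<'E'
import cv2,numpy as np
for n,c in(("scene",(411,212)),("side",(255,150))):
    im=cv2.imread(f'pics/{n}0.png'); 
    cv2.imwrite(f'pics/mat_{n}.png',cv2.resize(im[c[1]-70:c[1]+70,c[0]-80:c[0]+80],None,fx=4,fy=4))
E
```

```text
scene [[0.4067, -0.1354, 0.047], [0.4422, -0.2937, 0.047], [0.7193, -0.2306, 0.047], [0.6868, -0.0765, 0.047]] [ 0.5637 -0.184   0.047 ] [np.float64(0.2862), np.float64(0.1622), np.float64(0.2842), np.float64(0.1575)]
-168.1 -77.4 12.8 101.9 
side [[0.4042, -0.1335, 0.047], [0.4413, -0.2892, 0.047], [0.7173, -0.231, 0.047], [0.683, -0.0732, 0.047]] [ 0.5614 -0.1817  0.047 ] [np.float64(0.2853), np.float64(0.16), np.float64(0.2821), np.float64(0.1615)]
-167.8 -76.6 11.9 102.3 
hatch scene [ 0.4922 -0.1907  0.054 ] [np.float64(0.0262), np.float64(0.0484), np.float64(0.0313), np.float64(0.0513)]
hatch side [ 0.4914 -0.1904  0.054 ] [np.float64(0.0487), np.float64(0.0283), np.float64(0.0486), np.float64(0.0293)]
[ 15.24 128.14 175.77] [ 13.73 142.19 149.4 ]
[ 16.91 105.2  154.06] [ 14.89 121.46 138.37]
```

View pics/mat_scene.png

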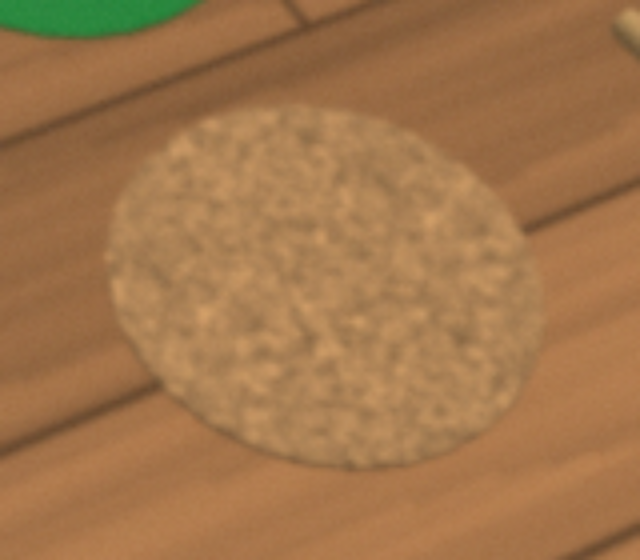

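```bash
python3 - <<'E'
from h import *
P=np.array([ray("scene",np.array(p)/4+[331,142],.004) for p in [(107,255),(543,305),(290,103),(365,467)]])
print(P.round(4).tolist(), ((P[0]+P[1])/2).round(4),((P[2]+P[3])/2).round(4))
c=np.array([.5625,-.183]);
for deg in(12.3,):
  a=np.radians(deg);x=np.array([-np.sin(a),np.cos(a)]);y=np.array([-np.cos(a),-np.sin(a)])
  s=c+.07*y-.0375*x; print('stud',s,'az',np.degrees(np.arctan2(s[1],s[0])),np.hypot(*s))
  tip=np.r_[s-.029*y,.034]
  print('tip',tip,'scene crop',(proj("scene",tip)-[155,190])*3.4,'side crop',(proj("side",tip)-[260,180])*4)
print('measured dome', ray("scene",np.array([178,240])/3.4+[155,190],.034), ray("side",np.array([303,415])/4+[260,180],.034))
for n,base,top in(("scene",(288,174),(289,141)),("side",(204,234),(201,200))): print('bottle',ray(n,base,0),ray(n,top,.07))
E
```

```text
[[0.5165, 0.1091, 0.004], [0.6399, 0.3002, 0.004], [0.471, 0.2542, 0.004], [0.6804, 0.1606, 0.004]] [0.5782 0.2046 0.004 ] [0.5757 0.2074 0.004 ]
stud [ 0.50209545 -0.23455134] az -25.039390686864714 0.5541788244237481
tip [ 0.53042977 -0.22837345  0.034     ] scene crop [188.53250855 252.87438213] side crop [383.88198705 347.94955557]
measured dome [ 0.52038893 -0.23073401  0.034     ] [ 0.47904045 -0.23862749  0.034     ]
bottle [0.37586505 0.01394399 0.        ] [0.34403707 0.0291622  0.07      ]
bottle [0.34924114 0.01413041 0.        ] [0.36107312 0.03306906 0.07      ]
```

View pics/mat_side.png

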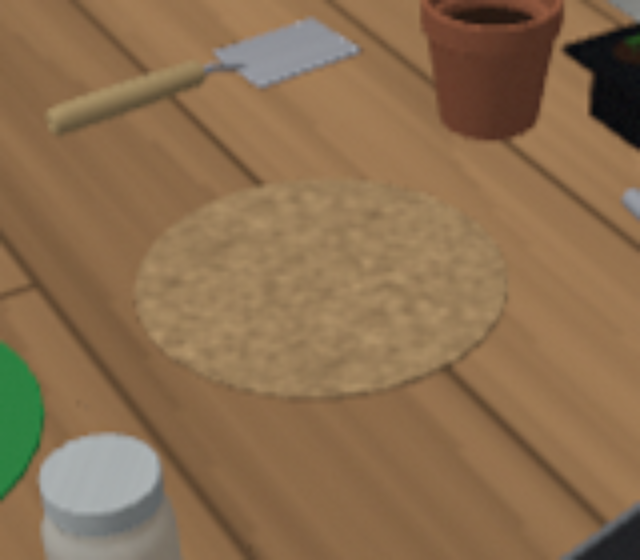

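The hatch logger is at scene (218,238). It could be confused with the vent logger at (262,290), the blue one at (120,275) or the pink one at (208,170). The close crop confirms a rectangular hatch on the back and its studs at the near-left end. The mat is the cork one at (411,212), not the green one at (346,115).

```bash
python3 -m pendant '[[-0.65,0,0.914,0,0,0,0.65],[-0.65,0,0.914,0,0,0,0.65],[-0.65,0,0.914,0,0,0,0.65],[-0.65,0,0.914,0,0,0,0.65],[-0.65,0,0.914,0,0,0,0.65],[-0.65,0,0.914,0,0,0,0.65],[-0.65,0,0.914,0,0,0,0.65],[-0.65,0,0.914,0,0,0,0.65]]' 15
python3 -m pendant '[[-0.65,0,0.914,0,0,0,0.65],[-0.65,0,0.914,0,0,0,0.65],[-0.65,0,0.914,0,0,0,0.65],[-0.65,0,0.914,0,0,0,0.65],[-0.65,0,0.914,0,0,0,0.65],[-0.65,0,0.914,0,0,0,0.65],[-0.65,0,0.914,0,0,0,0.65],[-0.65,0,0.914,0,0,0,0.65]]'
python3 -m pendant '[[0,0,0,0,-1,0,0.65],[0,0,0,0,-1,0,0.65],[0,0,0,0,-1,0,0.65],[0,0,0,0,-1,0,0.65],[0,0,0,0,-1,0,0.65],[0,0,0,0,-1,0,0.65],[0,0,0,0,-1,0,0.65],[0,0,0,0,0,0,0.65]]'
python3 -m pendant '[[0,0,0,0,-1,0,0.65],[0,0,0,0,-1,0,0.65],[0,0,0,0,-1,0,0.65],[0,0,0,0,-1,0,0.65],[0,0,0,0,-1,0,0.65],[0,0,0,0,-1,0,0.65],[0,0,0,0,0,0,0.65],[0,0,0,0,0,0,0.65]]'
```

```text
time_s: 0.82
ee_pos: [0.3852, -0.4257, 0.2054]
tool_rot: [-1.571, 0.0, -1.161]
contact_force: [1.2, -0.9, 0.2]
opening: 0.0773
time_s: 1.48
ee_pos: [0.5011, -0.2337, 0.2054]
tool_rot: [-1.571, 0.0, -1.161]
contact_force: [-0.0, -0.3, 0.9]
opening: 0.0773
time_s: 2.15
ee_pos: [0.5005, -0.235, 0.2053]
tool_rot: [-1.571, 0.0, -0.423]
contact_force: [-0.1, -0.3, 0.1]
opening: 0.0776
time_s: 2.82
ee_pos: [0.5006, -0.235, 0.2054]
tool_rot: [-1.571, 0.0, 0.194]
contact_force: [-0.4, -0.2, 1.5]
opening: 0.0772
```

```bash
python3 -m pendant '[[0,0.85,0,0,-0.15,0,0.65],[0,0.85,0,0,0,0,0.65],[0,0.85,0,0,0,0,0.65],[0,0.85,0,0,0,0,0.65],[0,0,0,0,0,0,0.65]]'
python3 - <<'E'
from h import *
c=viewer.calibration("wrist")
cv2.imwrite("pics/w1.png",viewer.capture("wrist")[:,:,::-1])
cv2.imwrite("pics/sd1.png",viewer.capture("side")[:,:,::-1])
for p in ([.5005,-.2346,.054],[.4918,-.1905,.054],[.5302,-.2284,.034],[.4718,-.2408,.034]): print(proj("wrist",p,c).round(1))
E
```

```text
time_s: 3.23
ee_pos: [0.4986, -0.2342, 0.117]
tool_rot: [-1.568, 0.004, 0.211]
contact_force: [-1.1, 1.0, -0.6]
opening: 0.078
[278.7 225.1]
[279.8 167.4]
[315.  217.7]
[243.6 217.5]
```

View pics/w1.png

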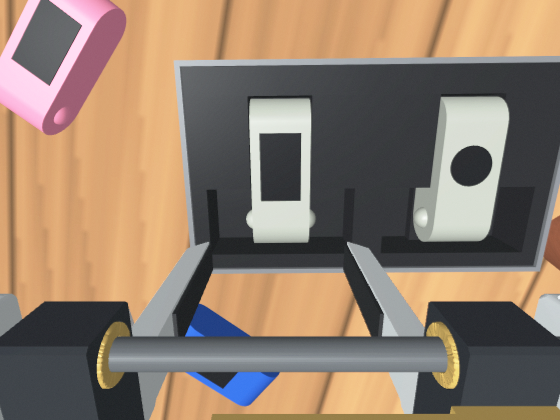

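View pics/sd1.png

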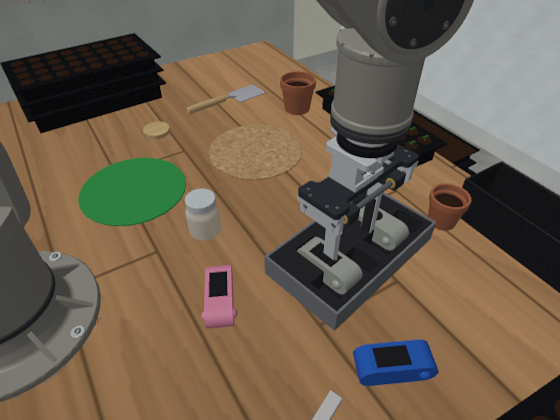

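```bash
python3 -m pendant '[[0.08,0.6,0,0,0,0,0.65],[0,0.6,0,0,0,0,0.65],[0,0.6,0,0,0,0,0.65],[0,0.6,0,0,0,0,0.65],[0,0.6,0,0,0,0,0.65],[0,0,0,0,0,0,0.65],[0,0,0,0,0,0,0.65]]'
```

```text
time_s: 3.92
ee_pos: [0.5031, -0.2347, 0.0465]
tool_rot: [-1.571, -0.0, 0.215]
contact_force: [-0.1, 0.8, 0.3]
opening: 0.0778
```

```bash
python3 -m pendant '[[-0.04,0.4,0,0,0,0,0.65],[0,0.4,0,0,0,0,0.65],[0,0.36,0,0,0,0,0.65],[0,0,0,0,0,0,0.65],[0,0,0,0,0,0,0.65]]'
python3 - <<'E'
from h import *
cv2.imwrite("pics/w2.png",viewer.capture("wrist")[:,:,::-1])
E
```

```text
time_s: 4.33
ee_pos: [0.5013, -0.2345, 0.0159]
tool_rot: [-1.57, 0.001, 0.216]
contact_force: [0.4, 1.3, -1.0]
opening: 0.0776
```

View pics/w2.png

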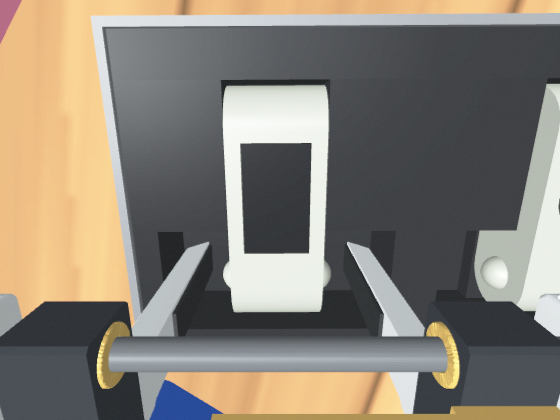

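```bash
python3 -m pendant '[[0,0,0,0,0,0,-0.2],[0,0,0,0,0,0,-0.4],[0,0,0,0,0,0,-0.6],[0,0,0,0,0,0,-0.6],[0,0,0,0,0,0,-0.6],[0,0,0,0,0,0,-0.6]]' 15
python3 - <<'E'
from h import *
cv2.imwrite("pics/w3.png",viewer.capture("wrist")[:,:,::-1])
E
```

```text
time_s: 4.88
ee_pos: [0.5017, -0.2349, 0.0167]
tool_rot: [-1.571, -0.0, 0.216]
contact_force: [-0.8, 0.4, 4.3]
opening: 0.0568
```

View pics/w3.png

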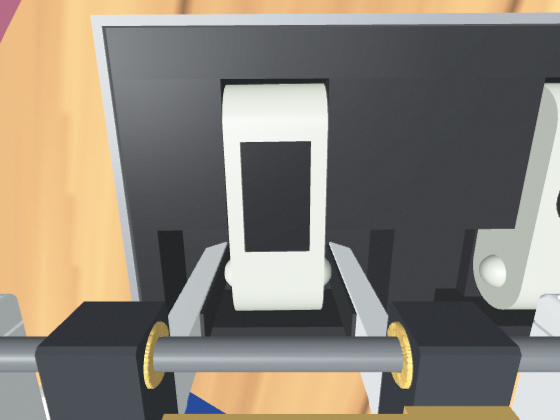

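```bash
python3 -m pendant '[[0,-0.3,0,0,0,0,-0.6],[0,-0.3,0,0,0,0,-0.6],[0,-0.3,0,0,0,0,-0.6],[0,-0.3,0,0,0,0,-0.6],[0,-0.3,0,0,0,0,-0.6],[0,-0.3,0,0,0,0,-0.6],[0,0,0,0,0,0,-0.6]]' 15
python3 - <<'E'
from h import *
cv2.imwrite("pics/w4.png",viewer.capture("wrist")[:,:,::-1])
cv2.imwrite("pics/s4.png",viewer.capture("side")[150:350,230:490,::-1].repeat(3,0).repeat(3,1))
E
```

```text
time_s: 5.52
ee_pos: [0.5025, -0.2353, 0.0633]
tool_rot: [-1.572, -0.002, 0.216]
contact_force: [0.9, -4.0, 2.1]
opening: 0.0568
```

View pics/w4.png

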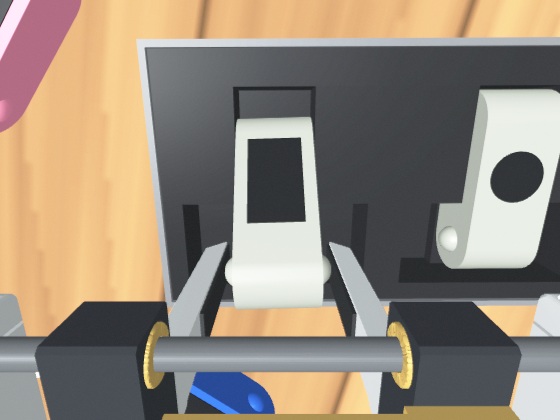

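View pics/s4.png

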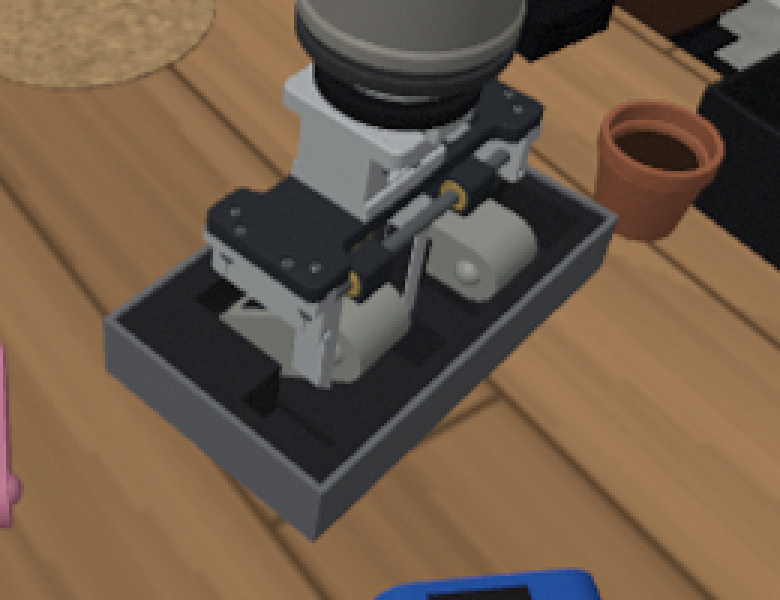

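The logger has tilted with its tail still in the cutout: the studs are up 47 mm, so the tilt is about 38°. I'll keep lifting.

```bash
python3 -m pendant '[[0,-0.3,0,0,0,0,-0.6],[0,-0.3,0,0,0,0,-0.6],[0,-0.4,0,0,0,0,-0.6],[0,-0.5,0,0,0,0,-0.6],[0,-0.6,0,0,0,0,-0.6],[0,-0.6,0,0,0,0,-0.6],[0,-0.6,0,0,0,0,-0.6],[0,-0.6,0,0,0,0,-0.6]]'
python3 -m pendant '[[0,-0.5,0,0,0,0,-0.6],[0,-0.3,0,0,0,0,-0.6],[0,0,0,0,0,0,-0.6],[0,0,0,0,0,0,-0.6],[0,0,0,0,0,0,-0.6]]'
python3 - <<'E'
from h import *
cv2.imwrite("pics/w5.png",viewer.capture("wrist")[:,:,::-1])
cv2.imwrite("pics/s5.png",viewer.capture("side")[100:300,230:490,::-1].repeat(3,0).repeat(3,1))
cv2.imwrite("pics/c5.png",viewer.capture("scene")[:,:,::-1])
E
```

```text
time_s: 6.28
ee_pos: [0.5015, -0.2346, 0.1607]
tool_rot: [-1.571, -0.0, 0.216]
contact_force: [0.1, -0.2, -4.1]
opening: 0.0569
time_s: 6.7
ee_pos: [0.5012, -0.2346, 0.1784]
tool_rot: [-1.57, 0.001, 0.216]
contact_force: [0.0, 0.3, -4.6]
opening: 0.0571
```

View pics/w5.png

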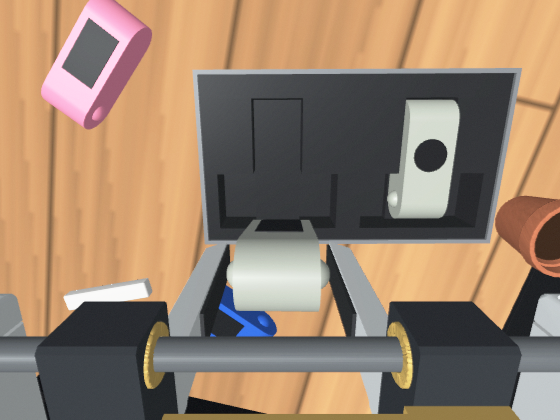

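View pics/s5.png

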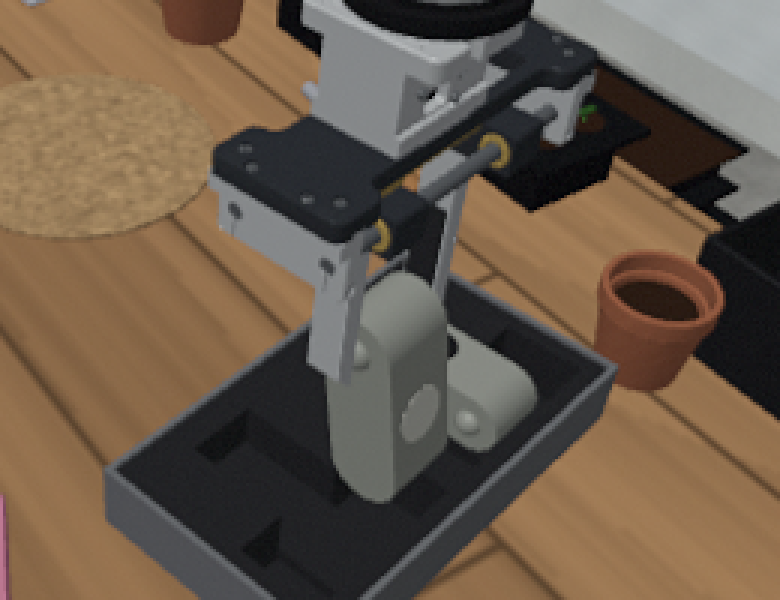

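View pics/c5.png

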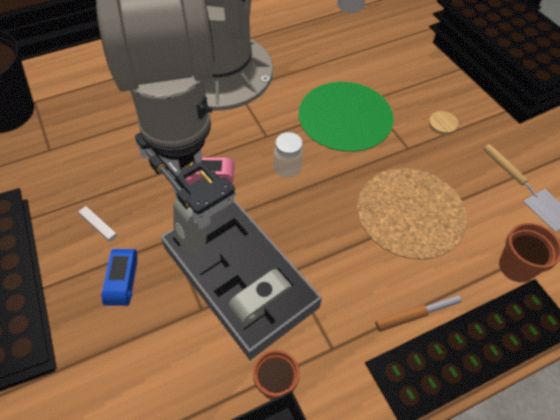

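```bash
python3 -m pendant '[[0.09,0,0.2,0,0,0,-0.6],[0.17,0,0.4,0,0,0,-0.6],[0.26,0,0.6,0,0,0,-0.6],[0.35,0,0.8,0,0,0,-0.6],[0.35,0,0.8,0,0,0,-0.6],[0.35,0,0.8,0,0,0,-0.6],[0.35,0,0.8,0,0,0,-0.6],[0.35,0,0.8,0,0,0,-0.6]]'
python3 -m pendant '[[0.35,0,0.8,0,0,0,-0.6],[0.35,0,0.8,0,0,0,-0.6],[0.35,0,0.8,0,0,0,-0.6],[0.35,0,0.8,0,0,0,-0.6],[0.35,0,0.8,0,0,0,-0.6],[0.35,0,0.8,0,0,0,-0.6],[0.35,0,0.8,0,0,0,-0.6],[0.35,0,0.8,0,0,0,-0.6]]'
python3 -m pendant '[[0.35,0,0.8,0,0,0,-0.6],[0.35,0,0.8,0,0,0,-0.6],[0.35,0,0.8,0,0,0,-0.6],[0.35,0,0.8,0,0,0,-0.6],[0.22,0,0.5,0,0,0,-0.6],[0.13,0,0.3,0,0,0,-0.6],[0.04,0,0.1,0,0,0,-0.6],[0,0,0,0,0,0,-0.6]]'
```

```text
time_s: 7.52
ee_pos: [0.5292, -0.0933, 0.1789]
tool_rot: [-1.571, 0.0, 0.217]
contact_force: [-0.1, -0.1, -4.0]
opening: 0.0565
time_s: 8.18
ee_pos: [0.563, 0.078, 0.179]
tool_rot: [-1.57, 0.0, 0.217]
contact_force: [0.4, 0.7, -4.4]
opening: 0.0568
time_s: 8.85
ee_pos: [0.5848, 0.1856, 0.1788]
tool_rot: [-1.571, 0.0, 0.217]
contact_force: [-0.8, -0.6, -3.8]
opening: 0.0566
```

```bash
python3 -m pendant '[[0,0,0,0,0,0,-0.6],[0,0,0,0,0,0,-0.6],[0,0,0,0,0,0,-0.6],[0,0,0,0,0,0,-0.6]]'
python3 - <<'E'
from h import *
cv2.imwrite("pics/w6.png",viewer.capture("wrist")[:,:,::-1])
cv2.imwrite("pics/s6.png",viewer.capture("side")[0:250,130:450,::-1].repeat(2,0).repeat(2,1))
cv2.imwrite("pics/c6.png",viewer.capture("scene")[:,:,::-1])
E
```

```text
time_s: 9.18
ee_pos: [0.5851, 0.1846, 0.1791]
tool_rot: [-1.571, -0.0, 0.215]
contact_force: [-0.6, 0.4, -3.6]
opening: 0.0565
```

View pics/s6.png

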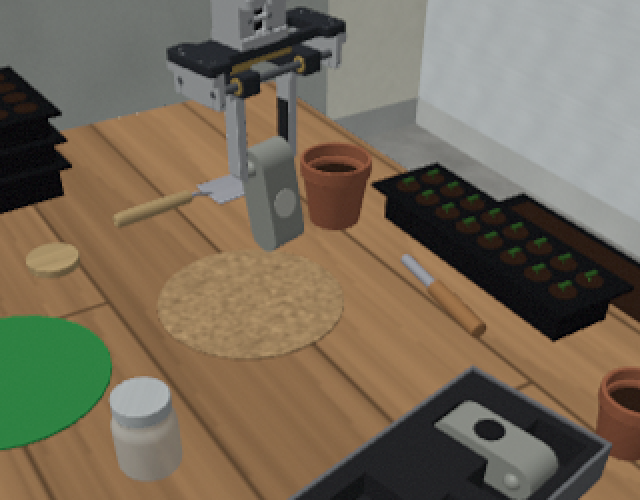

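View pics/c6.png

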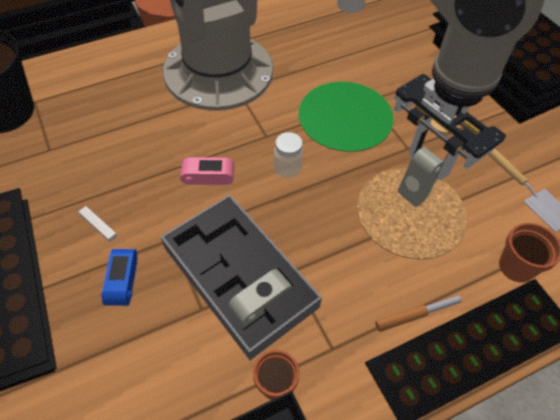

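```bash
python3 -m pendant '[[0,0.3,0,0,0,0,-0.6],[0,0.6,0,0,0,0,-0.6],[0,0.7,0,0,0,0,-0.6],[0,0.7,0,0,0,0,-0.6],[0,0.6,0,0,0,0,-0.6],[0,0.4,0,0,0,0,-0.6],[0,0.2,0,0,0,0,-0.6],[0,0,0,0,0,0,-0.6]]'
python3 - <<'E'
from h import *
cv2.imwrite("pics/s7.png",viewer.capture("side")[50:250,150:410,::-1].repeat(3,0).repeat(3,1))
E
```

```text
time_s: 10.0
ee_pos: [0.5845, 0.1853, 0.0904]
tool_rot: [-1.571, 0.002, 0.216]
contact_force: [-0.0, -0.3, -4.7]
opening: 0.0566
```

View pics/s7.png

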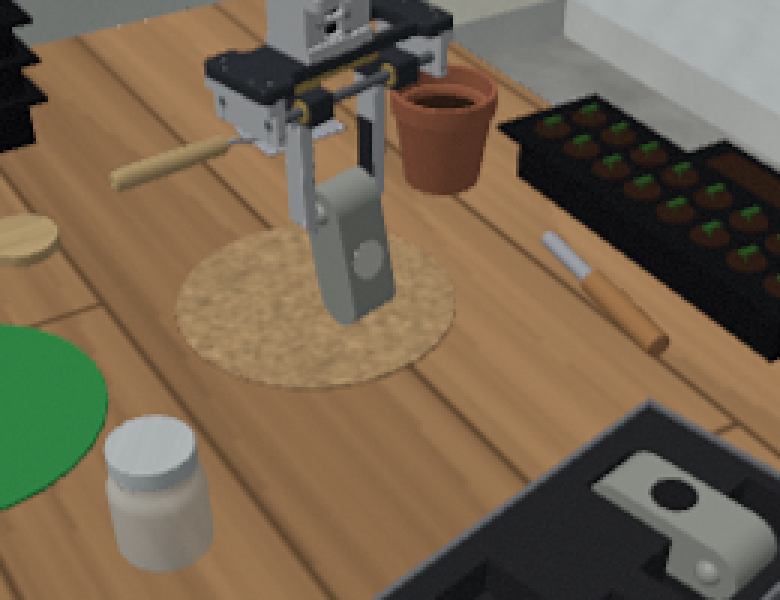

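```bash
python3 -m pendant '[[0,0.25,0,0,0,0,-0.6],[0,0.25,0,0,0,0,-0.6],[0,0.1,0.22,0,0,0,-0.6],[0,0.1,0.24,0,0,0,-0.6],[0,0.1,0.24,0,0,0,-0.6],[0,0,0,0,0,0,-0.6]]'
python3 - <<'E'
from h import *
cv2.imwrite("pics/s8.png",viewer.capture("side")[50:250,150:410,::-1].repeat(3,0).repeat(3,1))
E
```

```text
time_s: 10.55
ee_pos: [0.5831, 0.2058, 0.0734]
tool_rot: [-1.568, -0.006, 0.218]
contact_force: [2.6, 5.9, 8.1]
opening: 0.0569
```

View pics/s8.png

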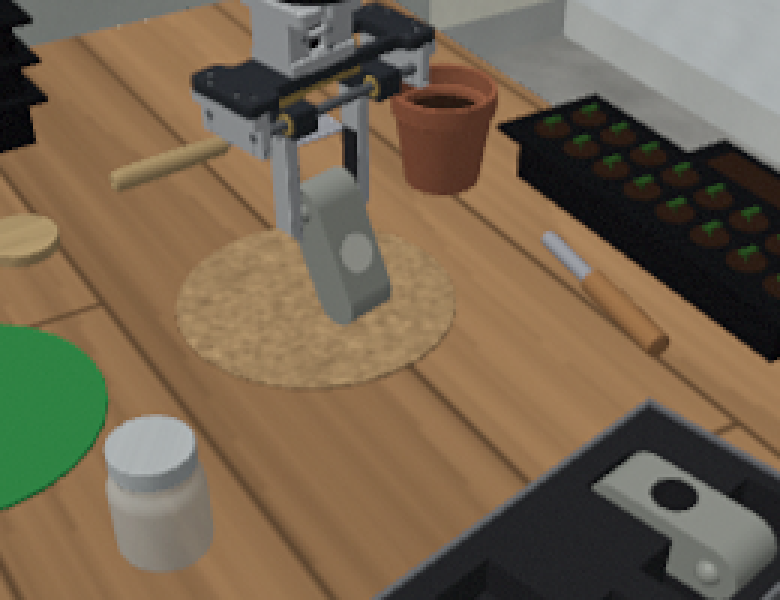

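Tail on the mat and the logger is pivoting as intended, at about 30°. I'll continue the arc.

```bash
python3 -m pendant '[[0,0.16,0.21,0,0,0,-0.6],[0,0.16,0.21,0,0,0,-0.6],[0,0.16,0.21,0,0,0,-0.6],[0,0.21,0.16,0,0,0,-0.6],[0,0.21,0.16,0,0,0,-0.6],[0,0.21,0.16,0,0,0,-0.6],[0,0,0,0,0,0,-0.6]]'
python3 - <<'E'
from h import *
cv2.imwrite("pics/s9.png",viewer.capture("side")[50:250,150:410,::-1].repeat(3,0).repeat(3,1))
E
```

```text
time_s: 11.18
ee_pos: [0.5749, 0.2305, 0.0432]
tool_rot: [-1.57, 0.0, 0.217]
contact_force: [-0.1, 1.2, -1.1]
opening: 0.0552
```

View pics/s9.png

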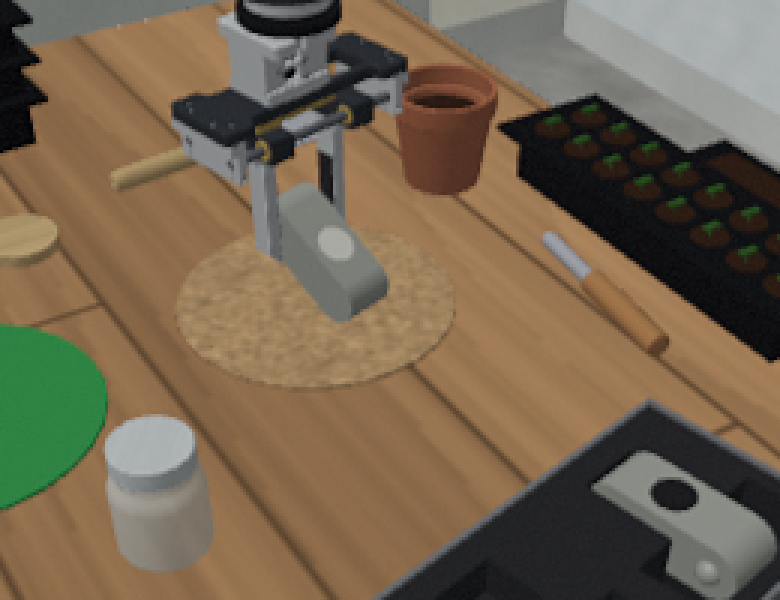

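```bash
python3 - <<'E'
from h import *
cv2.imwrite("pics/w9.png",viewer.capture("wrist")[:,:,::-1])
im=viewer.capture("side")[90:180,220:300,::-1];cv2.imwrite("pics/s9b.png",cv2.resize(im,None,fx=6,fy=6,interpolation=cv2.INTER_CUBIC))
im=viewer.capture("scene")[110:260,340:500,::-1];cv2.imwrite("pics/c9b.png",cv2.resize(im,None,fx=4,fy=4,interpolation=cv2.INTER_CUBIC))
p=[.5749,.2305,.0432];print((proj("side",p)-[220,90])*6,(proj("scene",p)-[340,110])*4)
E
```

```text
[183.70992185 247.98690807] [343.72749778 343.43451485]
```

View pics/w9.png

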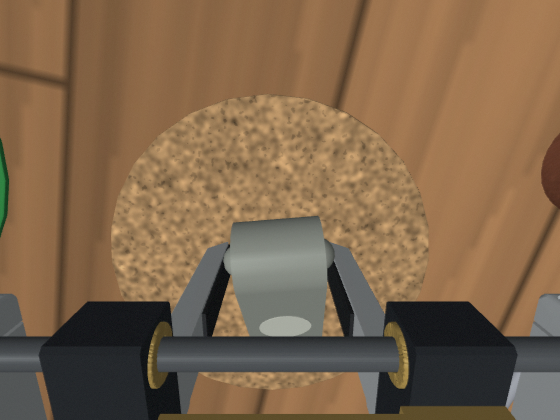

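View pics/s9b.png

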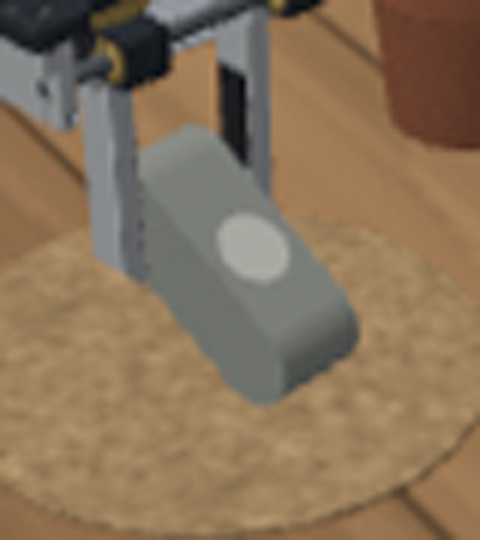

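View pics/c9b.png

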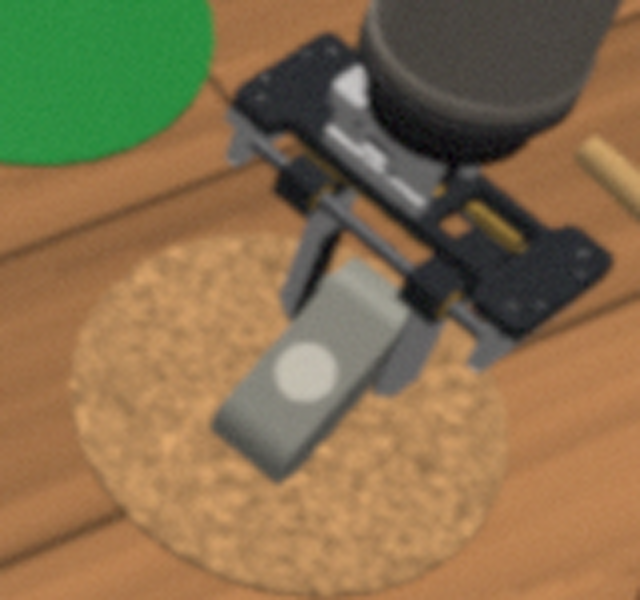

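The wrist view shows the studs have crept about 5 mm towards one pad edge, because the round tail rolls forward. I'll add more forward motion to the rest of the arc.

```bash
python3 -m pendant '[[0,0.1,0.2,0,0,0,-0.6],[0,0.15,0.2,0,0,0,-0.6],[0,0.2,0.15,0,0,0,-0.6],[0,0.22,0.12,0,0,0,-0.6],[0,0,0,0,0,0,-0.6]]' 17
python3 - <<'E'
from h import *
cv2.imwrite("pics/w10.png",viewer.capture("wrist")[:,:,::-1])
cv2.imwrite("pics/s10.png",viewer.capture("side")[50:250,150:410,::-1].repeat(3,0).repeat(3,1))
E
```

```text
time_s: 11.8
ee_pos: [0.5714, 0.2469, 0.0259]
tool_rot: [-1.57, 0.0, 0.217]
contact_force: [1.7, 0.8, -0.6]
opening: 0.0491
```

View pics/w10.png

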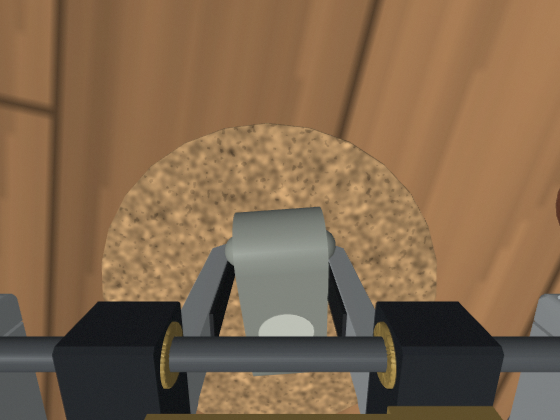

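View pics/s10.png

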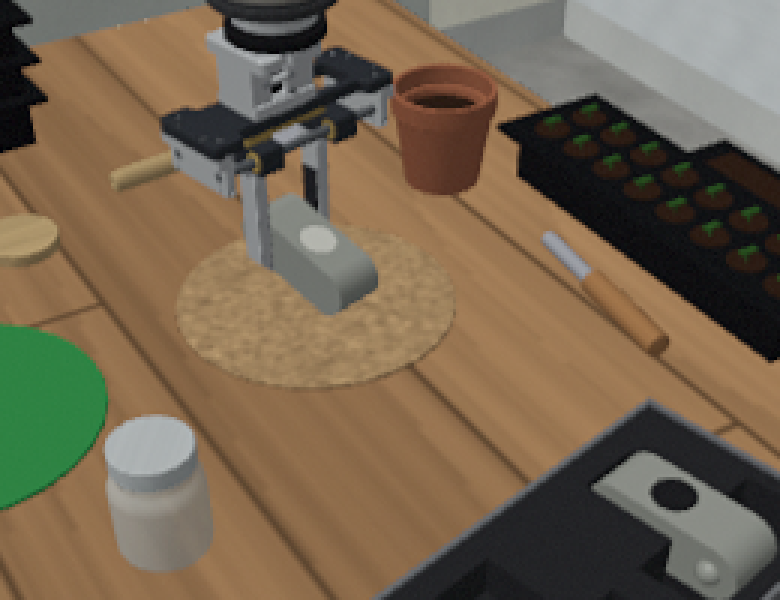

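```bash
python3 -m pendant '[[0,0.2,0.05,0,0,0,-0.6],[0,0.2,0.05,0,0,0,-0.6],[0,0,0,0,0,0,-0.6]]' 10
python3 - <<'E'
from h import *
cv2.imwrite("pics/w11.png",viewer.capture("wrist")[:,:,::-1])
cv2.imwrite("pics/s11.png",viewer.capture("side")[50:250,150:410,::-1].repeat(3,0).repeat(3,1))
E
```

```text
time_s: 12.15
ee_pos: [0.5708, 0.2488, 0.0162]
tool_rot: [-1.57, 0.001, 0.216]
contact_force: [0.1, 0.5, -3.4]
opening: 0.0438
```

View pics/w11.png

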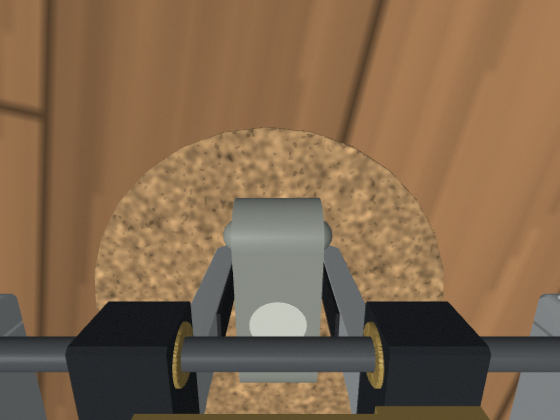

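View pics/s11.png

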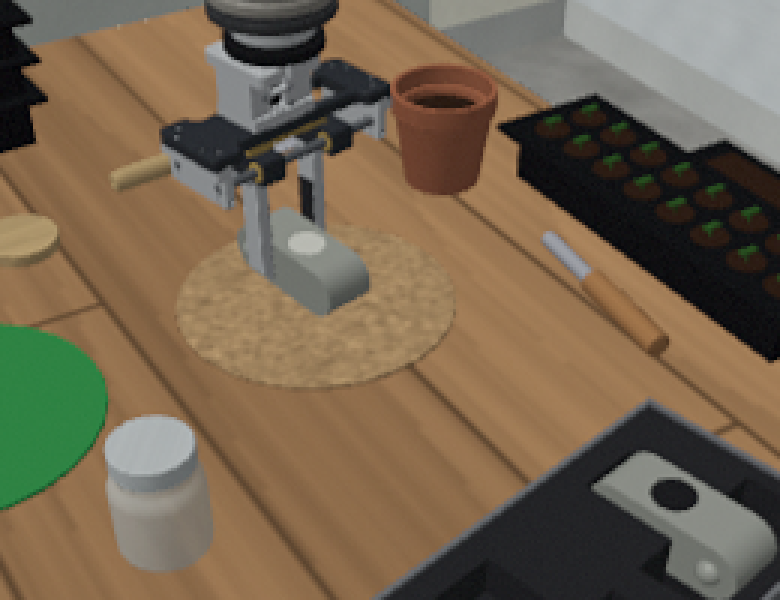

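The pads now hold the body sides just behind the studs (opening 43.8 mm), and it's a firm hold. I'll lower further and watch the force.

```bash
python3 -m pendant '[[0,0.15,0,0,0,0,-0.6],[0,0.15,0,0,0,0,-0.6],[0,0,0,0,0,0,-0.6],[0,0,0,0,0,0,-0.6]]' 10
python3 - <<'E'
from h import *
cv2.imwrite("pics/w12.png",viewer.capture("wrist")[:,:,::-1])
im=viewer.capture("side")[90:180,200:300,::-1];cv2.imwrite("pics/s12.png",cv2.resize(im,None,fx=7,fy=6,interpolation=cv2.INTER_CUBIC))
E
```

```text
time_s: 12.58
ee_pos: [0.5712, 0.2482, 0.0092]
tool_rot: [-1.571, 0.0, 0.216]
contact_force: [0.2, 0.5, -2.7]
opening: 0.044
```

View pics/s12.png

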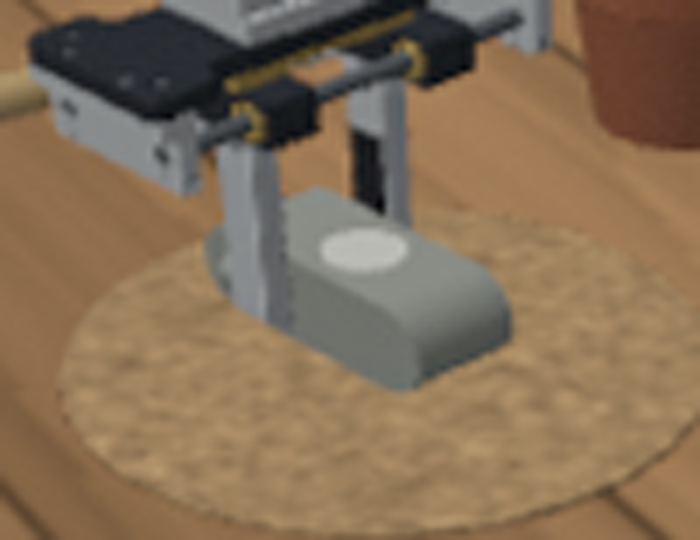

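View pics/w12.png

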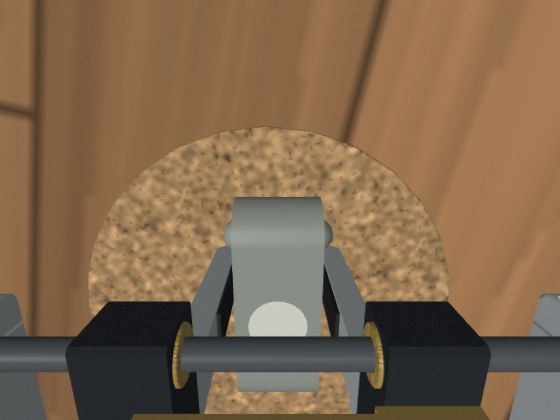

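```bash
python3 -m pendant '[[0,0.06,0,0,0,0,-0.6],[0,0.04,0,0,0,0,-0.6],[0,0,0,0,0,0,-0.6],[0,0,0,0,0,0,-0.6]]' 6
python3 -m pendant '[[0,0,0,0,0,0,-0.6],[0,0,0,0,0,0,-0.6],[0,0,0,0,0,0,-0.6]]' 3
python3 - <<'E'
from h import *
im=viewer.capture("side")[90:180,200:300,::-1];cv2.imwrite("pics/s13.png",cv2.resize(im,None,fx=7,fy=6,interpolation=cv2.INTER_CUBIC))
E
```

```text
time_s: 13.02
ee_pos: [0.571, 0.2482, 0.0071]
tool_rot: [-1.571, 0.0, 0.216]
contact_force: [-3.0, -0.7, 4.1]
opening: 0.0438
time_s: 13.27
ee_pos: [0.5711, 0.2483, 0.007]
tool_rot: [-1.571, 0.0, 0.216]
contact_force: [-3.0, -1.2, 4.0]
opening: 0.044
```

View pics/s13.png

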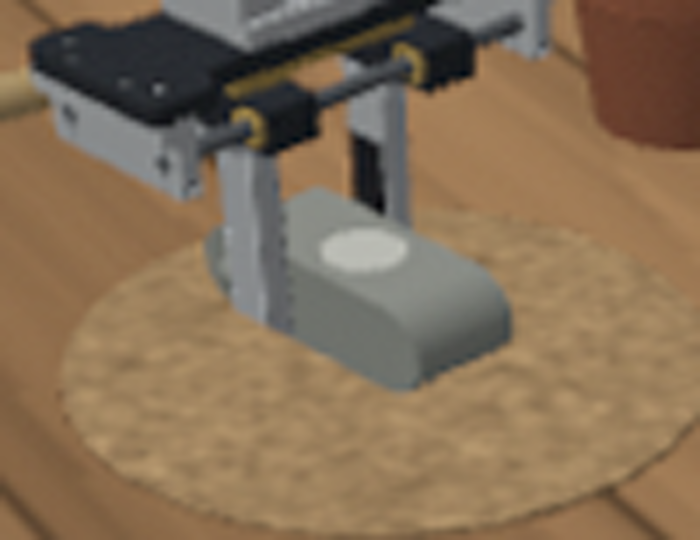

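The force reading has reversed (+4 N), so the logger is resting on the mat. Now releasing it and retreating upward.

```bash
python3 -m pendant '[[0,0,0,0,0,0,0],[0,0,0,0,0,0,0.3],[0,0,0,0,0,0,0.7],[0,0,0,0,0,0,0.7],[0,0,0,0,0,0,0.7]]'
python3 -m pendant '[[0,-0.2,0,0,0,0,0.7],[0,-0.5,0,0,0,0,0.7],[0,-0.8,0,0,0,0,0.7],[0,-0.8,0,0,0,0,0.7],[0,-0.8,0,0,0,0,0.7],[0,-0.8,0,0,0,0,0.7],[0,-0.8,0,0,0,0,0.7],[0,0,0,0,0,0,0.7]]'
python3 - <<'E'
from h import *
c=viewer.calibration("wrist")
for n in("wrist","side","scene"): cv2.imwrite(f"pics/f_{n}.png",viewer.capture(n)[:,:,::-1])
print(proj("wrist",[.577,.206,.004],c))
E
```

```text
time_s: 13.73
ee_pos: [0.5713, 0.2484, 0.007]
tool_rot: [-1.571, -0.0, 0.216]
contact_force: [-0.1, 0.2, -0.3]
opening: 0.07
time_s: 14.4
ee_pos: [0.573, 0.2496, 0.1297]
tool_rot: [-1.57, -0.006, 0.216]
contact_force: [0.6, 0.3, 0.4]
opening: 0.0797
[270.1830801  245.44346211]
```

View pics/f_wrist.png

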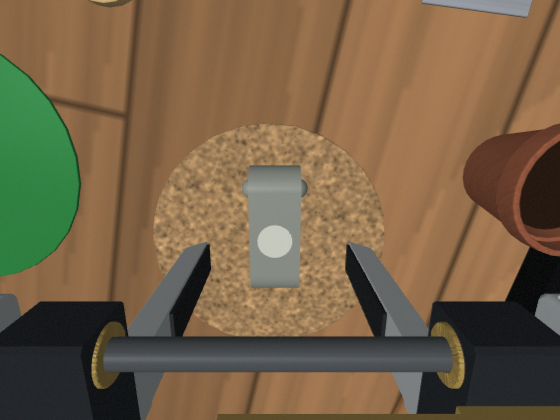

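View pics/f_side.png

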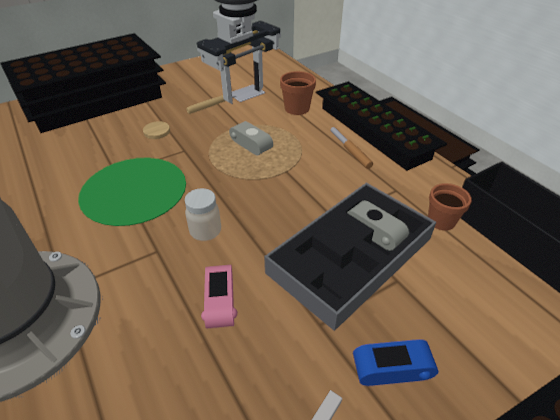

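View pics/f_scene.png

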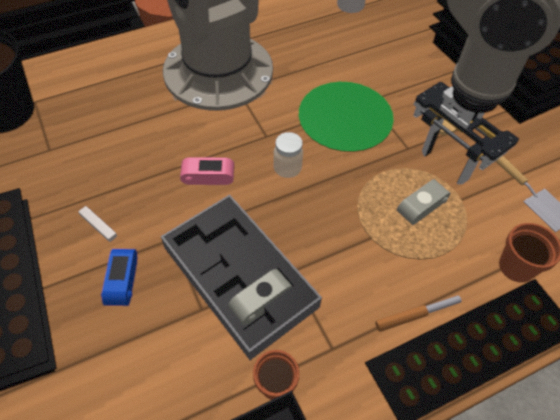

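```bash
python3 -m pendant '[[0,0,0,0,0,0,0.7],[0,0,0,0,0,0,0.7],[0,0,0,0,0,0,0.7]]'
python3 - <<'E'
from h import *
c=viewer.calibration("wrist");im=viewer.capture("wrist")[:,:,::-1];cv2.imwrite("pics/f2.png",im)
cv2.imwrite("pics/f2s.png",cv2.resize(viewer.capture("side")[110:190,200:310,::-1],None,fx=6,fy=6,interpolation=cv2.INTER_CUBIC))
a=ray("wrist",(275,188),.024,c);print('stud',a,np.hypot(*(a-[.577,.206,0])[:2]))
b=ray("wrist",(274,168),.03,c);d=ray("wrist",(274,288),.024,c);print('ends',b,d,np.linalg.norm((b-d)[:2]))
E
```

```text
time_s: 14.8
ee_pos: [0.5708, 0.2483, 0.1239]
tool_rot: [-1.571, 0.001, 0.216]
contact_force: [-0.0, 0.8, -0.0]
opening: 0.0799
stud [0.56530122 0.26796782 0.024     ] 0.06306244305096403
ends [0.56063019 0.28572093 0.03      ] [0.584982   0.17317483 0.024     ] 0.11515048221995047
```

View pics/f2s.png

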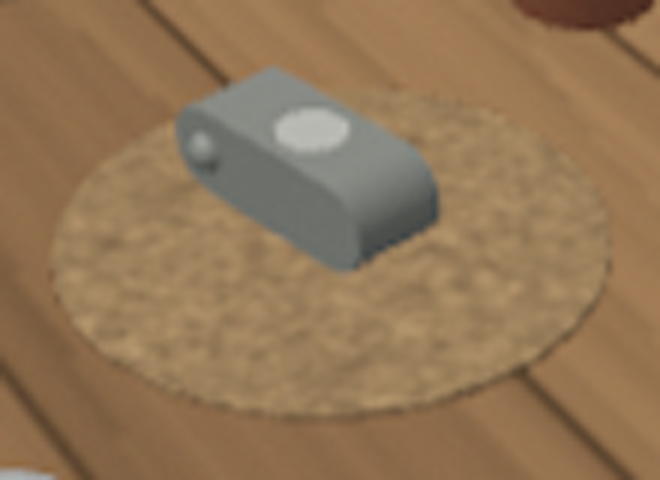

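```bash
python3 -c "
from cell import hand_in
print(hand_in())"
```

```text
the job is handed in; nothing more can be done
None
```

I turned the hatch-backed logger over onto the cork mat and handed the job in at about 15 s; no verdict is reported.

**Tip-up:** I pinched the logger dome to dome and lifted it by the studs. It tilted to about 38° (worked out from 47 mm of lift) with its plain end still in the cutout.

**Last checks:** The final pictures show it lying flat on the mat, window up. Its length measures 115 mm, as it should. The studs are about 63 mm and the plain-end point about 15 mm from the mat's centre, against a 95 mm limit. The vent logger looks unmoved in the side and scene pictures; I did not measure it. The gripper is clear, with contact force near zero.

**What went wrong:** While I was laying it down, the studs slid forward out of the pads. For the last 15–20° the fingers held the body's sides just behind the studs (opening 44 mm). It stayed held until the force reading reversed, showing it was resting on the mat.

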